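# Line up the spice tins by size

### The job

Line up the four spice tins in order of size on the row of cork rounds on the low white tray, one tin centred on each round, with the smallest tin at the end nearest the waffle iron and the largest at the far end. Keep the tins upright throughout, leave the blue bowl where it stands, and let go of everything at the end.

Things in the scene. Friction and masses are not known exactly. Their poses are not given: they have to be found in the camera images.
- tin_smallest_mid (a point): the smallest of four upright round spice tins, white enamelled with a flat white lid of the same width and a thin steel band below it, alike but for size: 32 mm in diameter, 44 mm tall. Point: its centre, half-way up (22 mm above its foot), z up along its axis. It starts on the ledge between robot and tray. Grasp it across its diameter from above, half-way up or a little higher.
- tin_small_mid (a point): the second smallest of four upright round spice tins, white enamelled with a flat white lid of the same width and a thin steel band below it, alike but for size: 42 mm in diameter, 56 mm tall. Point: its centre, half-way up (28 mm above its foot), z up along its axis. It starts on the ledge between robot and tray. Grasp it across its diameter from above, half-way up or a little higher.
- tin_large_mid (a point): the second largest of four upright round spice tins, white enamelled with a flat white lid of the same width and a thin steel band below it, alike but for size: 52 mm in diameter, 68 mm tall. Point: its centre, half-way up (34 mm above its foot), z up along its axis. It starts on the ledge between robot and tray. Grasp it across its diameter from above, half-way up or a little higher.
- tin_largest_mid (a point): the largest of four upright round spice tins, white enamelled with a flat white lid of the same width and a thin steel band below it, alike but for size: 62 mm in diameter, 80 mm tall. Point: its centre, half-way up (40 mm above its foot), z up along its axis. It starts on the ledge between robot and tray. Grasp it across its diameter from above, half-way up or a little higher.
- mat1_top (a point): the first cork round, at the robot's left (+y) end of the row: cork disc 68 mm across, 3 mm thick; four equal ones in a straight row, 90 mm apart, on a fixed flat white tray (400 x 110 mm, no rim, top 18 mm above the ledge; row along its long middle line, within 0.2 rad of the y axis). Point: centre of the disc's top face, 21 mm above the ledge; z up, y along the row to the left.
- mat2_top (a point): the second cork round from the robot's left: cork disc 68 mm across, 3 mm thick; four equal ones in a straight row, 90 mm apart, on a fixed flat white tray (400 x 110 mm, no rim, top 18 mm above the ledge; row along its long middle line, within 0.2 rad of the y axis). Point: centre of the disc's top face, 21 mm above the ledge; z up, y along the row to the left.
- mat3_top (a point): the third cork round from the robot's left: cork disc 68 mm across, 3 mm thick; four equal ones in a straight row, 90 mm apart, on a fixed flat white tray (400 x 110 mm, no rim, top 18 mm above the ledge; row along its long middle line, within 0.2 rad of the y axis). Point: centre of the disc's top face, 21 mm above the ledge; z up, y along the row to the left.
- mat4_top (a point): the fourth cork round, at the robot's right (-y) end of the row: cork disc 68 mm across, 3 mm thick; four equal ones in a straight row, 90 mm apart, on a fixed flat white tray (400 x 110 mm, no rim, top 18 mm above the ledge; row along its long middle line, within 0.2 rad of the y axis). Point: centre of the disc's top face, 21 mm above the ledge; z up, y along the row to the left.
- waffle_iron: closed round waffle iron, 230 mm across and about 100 mm tall, black below with a steel top, its handle pointing towards the robot; fixed, beyond one end of the tray, well to the robot's left or well to its right (an empty dark loaf tin lies on the other side). Origin: centre of its underside, z up.
- bowl_mid (a point): small blue ceramic bowl, 96 mm across the rim, 45 mm tall, loose, standing among the tins (a low clear glass dish 64 mm across and 26 mm tall stands among them too; gaps between neighbours are at least 30 mm). This point is its centre, half-way up, z up. It is not to be moved.
Not all that is in view belongs to the job. What is shaped like the part that bears tin_smallest_mid but orange is not meant. Leave any pink look-alike of the part that bears tin_large_mid alone.

How it is judged:
At the end, for the whole second after the job is handed in: Counted from the end of the row nearest the waffle iron, the smallest, second smallest, second largest and largest tin each stand on their own cork round: axis within 13 mm of the round's centre, foot on the cork (height within 5 mm), upright within 0.1 rad, at rest and released (((world y of waffle_iron above 0 m and horizontal distance between tin_smallest_mid and mat1_top below 0.013 m and z of tin_smallest_mid in the frame of mat1_top between 0.017 and 0.027 m and horizontal distance between tin_small_mid and mat2_top below 0.013 m and z of tin_small_mid in the frame of mat2_top between 0.023 and 0.033 m and horizontal distance between tin_large_mid and mat3_top below 0.013 m and z of tin_large_mid in the frame of mat3_top between 0.029 and 0.039 m and horizontal distance between tin_largest_mid and mat4_top below 0.013 m and z of tin_largest_mid in the frame of mat4_top between 0.035 and 0.045 m) or (world y of waffle_iron below 0 m and horizontal distance between tin_smallest_mid and mat4_top below 0.013 m and z of tin_smallest_mid in the frame of mat4_top between 0.017 and 0.027 m and horizontal distance between tin_small_mid and mat3_top below 0.013 m and z of tin_small_mid in the frame of mat3_top between 0.023 and 0.033 m and horizontal distance between tin_large_mid and mat2_top below 0.013 m and z of tin_large_mid in the frame of mat2_top between 0.029 and 0.039 m and horizontal distance between tin_largest_mid and mat1_top below 0.013 m and z of tin_largest_mid in the frame of mat1_top between 0.035 and 0.045 m)) and angle between each of tin_smallest_mid, tin_small_mid, tin_large_mid, tin_largest_mid's own z axis and vertical below 0.1 rad and linear speed of each of tin_smallest, tin_small, tin_large, tin_largest below 0.02 m/s and contact force between each of tin_smallest, tin_small, tin_large, tin_largest and the fingers below 0.1 N); the robot touches nothing.
It fails at once if a tin is tipped over (more than 0.8 rad from upright) (angle between any of tin_smallest_mid, tin_small_mid, tin_large_mid, tin_largest_mid's own z axis and vertical above 0.8 rad).
It fails at once if the blue bowl is shifted by more than 30 mm (distance of bowl_mid from where it was at the start of the episode above 0.03 m).
It also fails if it takes over 106 s, if anything falls off the work surface, if the arm or the gripper's body presses on something with over 40 N, if the wrist force passes 120 N, or if a joint passes its speed limit or range.

### The arm

A 6-joint arm with a two-finger parallel gripper is mounted at the origin on the work surface. World frame = base frame: x ahead of the robot, y to its left, z up, the work surface at z = 0. Lengths are in m, angles in rad, forces in N, time in s.
With the tool pointing down it reaches from about 0.35 to 0.775 m from the base axis. Payload 5.5 kg.
Tool frame: the origin (TCP) lies between the finger pads; the fingertips stand 19 mm ahead of it and the grasp point (between the pads) is the TCP; z points along the fingers, y is the direction in which the jaws open and shut (so a half turn about z gives the same grasp; the last joint's range is limited). The gripper opens to 85 mm and grips with 20 to 120 N. Pads are 22 mm wide; open, the fingers measure 114 mm over their backs; the gripper's body (76 mm by 85 mm) begins 54 mm behind the grasp point. The pads swing forward as they close: fully open they stand 13 mm farther back than shut.
Start: joints at [1.18, 0.313, 0.046, 1.304, 0, 1.431], TCP at [0.143, 0.557, 0.25] pointing down, gripper open.
Joint ranges: [-2.76, 2.76], [-0.86, 1.69], [-1.03, 1.26], [-2.2, 2.34], [-1.47, 1.5], [-3.14, 3.14]. Speed limits (rad/s): [2.57, 2.57, 3.14, 3.14, 3.14, 3.14].

### API

Orientations are given as a rotation vector (axis times angle).
In Python, from workcell import env gives the robot as it stands.
- The arm moves only by the tool play_rows, never from a script. Its argument "moves" is a list of rows, each an object with "linear": the shift along the tool's x, y, z in m, a list of three; "rot": the turn, a rotation vector about the tool's x, y, z in degrees, a list of three. A call has 1 to 10 rows; each row is the pose to reach, as a shift and turn from the pose measured when the call began, along the tool's axes at that moment; what a row does not reach only later rows make up. A row lasts 1/10 s, in which the tool goes at most 50 mm and 8.59 degrees, less where a joint would pass 70% of its speed; a pose out of reach is approached as far as the arm can. A call with a gripper value outside its range is refused whole. "grip" is the finger opening in m, from 0 to 0.0854, set as the call begins (left out, the last holds). The fingers move at their own pace and stop on an object; "newtons" is the grip in N (left out, the last holds). Time passes only in rows, so rows that repeat a pose let the fingers close. It gives the time, the measured TCP pose, the force and the opening at its end, in the units of the state.
- env.state(): the state, without advancing time (a new reading comes with each control period).
- env.read_camera(name): name is "scene" or "top" or "wrist"; returns a dict with "pixels" (420x560x3 uint8, red, green, blue), "camera_matrix" (3x3 intrinsics, pixels), "rvec" (rotation vector, rad) and "tvec" (3), from world to camera coordinates, as OpenCV has them. Camera axes: x right, y down, z forward; pixel columns grow to the right and rows downward; lengths in m; the calibration is good to about 2 mm. A picture is of the moment at which its call begins. There is no depth.
- env.finish_job(): hands the job in, once; it reports no verdict.
Trained networks look in the newest picture that a camera, given by its name, has taken for a name from the list of things; names that differ only in an ending like _2 or _b are one class to them, and where a whole thing is asked for, a point or a joint stands for the part that bears it (a point fixed in the world has none). Each returns a list of dicts, best first, with "score" (0 to 1); they miss things now and then, are a little off and sometimes report something else, mostly with a low value. They report only what shows in the picture. A call takes as long as a camera call. They do not tell look-alikes from the thing itself.
- env.regions_of(label, camera): "pixels" (420x560 bool, what is visible of it) and "extent" ([centre column, centre row, width, height] in pixels, round what is visible of it).
- env.place_of(label, camera): "uv" ([column, row] in pixels: a listed point, or the origin of a listed thing).
The state is a dict: "t": time; "joint_pos": joint angles; "qd": joint speeds; "joint_torque": joint torques, N m; "tcp_pos": TCP position; "tool_rot": TCP orientation; "force": force on the tool from outside, world axes, zero at the start; "moment": the same for the moment, N m; "opening": finger opening in m.
Only numpy, scipy, OpenCV 4.12 (cv2) and the standard library are available. Lean on these libraries where they do the work, as an engineer would, in place of code of your own. Each camera call takes 0.05 s, during which the arm holds its last target.

## Working session

There is one attempt and no reset: what is moved stays moved. The work goes in short steps, Python scripts to look and compute and a tool call to move; the robot and the scene stay as the last step left them, time stands still between calls to the robot, and variables do not carry over. Pictures are saved under pics/ and viewed, and the job is handed in when it is done.

Besides the shell and the picture viewer there is one more tool, called after "Emit:" by a JSON object that holds its "fn" and its "kwargs". play_rows: Moves the arm, as the interface text tells. Its arguments: {"type":"object","properties":{"moves":{"type":"array"},"grip":{"type":"number"},"newtons":{"type":"number"}},"required":["moves"]}

```bash
mkdir -p pics; ls; cat > h.py <<'E'
import numpy as np, cv2
from workcell import env
def snap(n,f):
    c=env.read_camera(n); cv2.imwrite('pics/'+f,cv2.cvtColor(c['pixels'],cv2.COLOR_RGB2BGR)); return c
def ray(c,uv,z):
    K=np.array(c['camera_matrix']);R=cv2.Rodrigues(np.array(c['rvec'],float))[0];t=np.array(c['tvec'],float).ravel()
    d=R.T@np.linalg.inv(K)@np.array([uv[0],uv[1],1.]);o=-R.T@t
    return o+d*(z-o[2])/d[2]
def proj(c,P):
    return cv2.projectPoints(np.atleast_2d(np.array(P,float)),np.array(c['rvec'],float),np.array(c['tvec'],float),np.array(c['camera_matrix'],float),None)[0].reshape(-1,2)
E
python3 - <<'E'
from h import *
for n in ['top','scene']:
    c=snap(n,n+'0.png')
    for l,z in [('tin_smallest_mid',.022),('tin_small_mid',.028),('tin_large_mid',.034),('tin_largest_mid',.04),('mat1_top',.021),('mat2_top',.021),('mat3_top',.021),('mat4_top',.021),('waffle_iron',0),('bowl_mid',.0225)]:
        for d in env.place_of(l,n): print(n,l,round(d['score'],2),np.round(d['uv']),ray(c,d['uv'],z)[:2].round(4))
s=env.state();print(s['t'],s['tcp_pos'],s['tool_rot'],s['opening'])
E
```

```text
pics
top tin_smallest_mid 0.43 [345. 231.] [ 0.4426 -0.2101]
top tin_smallest_mid 0.42 [324. 247.] [ 0.3828 -0.1398]
top tin_small_mid 0.56 [261. 227.] [0.4486 0.0842]
top tin_small_mid 0.44 [301. 222.] [ 0.4705 -0.0563]
top tin_large_mid 0.75 [286. 253.] [ 0.3582 -0.0073]
top tin_large_mid 0.52 [260. 227.] [0.4473 0.0856]
top tin_largest_mid 0.73 [181. 225.] [0.4445 0.3606]
top mat1_top 0.51 [235. 184.] [0.6019 0.1822]
top mat1_top 0.26 [301. 223.] [ 0.466  -0.0571]
top mat2_top 0.53 [263. 180.] [0.6175 0.0823]
top mat3_top 0.66 [286. 180.] [0.6202 0.0023]
top mat4_top 0.63 [311. 174.] [ 0.6475 -0.0875]
top waffle_iron 0.56 [137. 190.] [0.5729 0.539 ]
scene tin_smallest_mid 0.7 [253. 177.] [ 0.4447 -0.2067]
scene tin_smallest_mid 0.47 [282. 176.] [ 0.3821 -0.134 ]
scene tin_small_mid 0.63 [270. 244.] [0.6353 0.0167]
scene tin_small_mid 0.59 [288. 197.] [ 0.4552 -0.0541]
scene tin_small_mid 0.41 [330. 212.] [0.4308 0.0801]
scene tin_large_mid 0.95 [330. 213.] [0.4369 0.0868]
scene tin_large_mid 0.69 [316. 188.] [ 0.3739 -0.0073]
scene tin_largest_mid 0.79 [421. 256.] [0.4308 0.3666]
scene tin_largest_mid 0.39 [328. 269.] [0.6166 0.1914]
scene mat1_top 0.61 [328. 269.] [0.6035 0.1847]
scene mat2_top 0.83 [296. 251.] [0.6054 0.0823]
scene mat3_top 0.55 [268. 242.] [0.6274 0.0024]
scene mat4_top 0.89 [240. 228.] [ 0.636  -0.0951]
scene waffle_iron 0.74 [465. 344.] [0.5748 0.5482]
scene bowl_mid 0.57 [369. 240.] [0.4512 0.2253]
1.1 [0.14274289 0.55705614 0.25033471] [3.92974214e-01 3.11684973e+00 2.11577992e-04] 0.08578312422871442
```

View pics/top0.png

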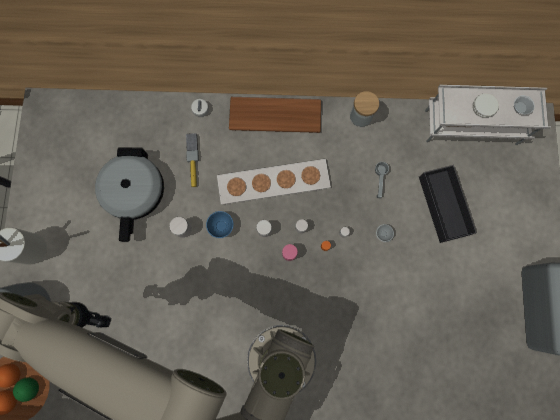

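View pics/scene0.png

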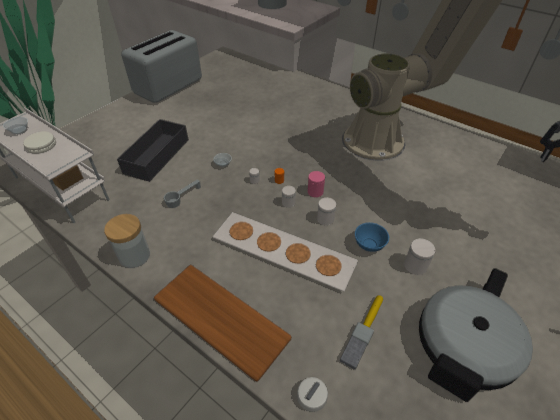

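```bash
python3 - <<'E'
import cv2
a=cv2.imread('pics/top0.png')[155:275,160:360];cv2.imwrite('pics/topz.png',cv2.resize(a,None,fx=4,fy=4,interpolation=3))
a=cv2.imread('pics/scene0.png')[160:300,225:445];cv2.imwrite('pics/scz.png',cv2.resize(a,None,fx=3.6,fy=3.6,interpolation=3))
E
```

```text
(no output)
```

View pics/topz.png

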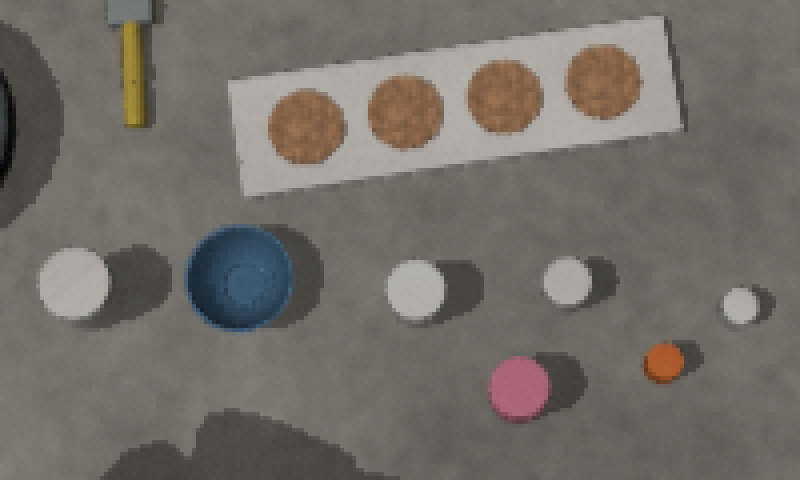

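View pics/scz.png

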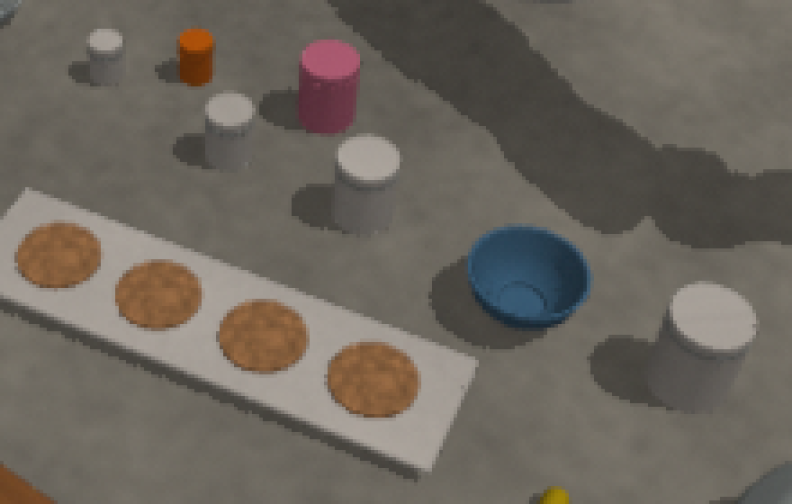

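The waffle iron is on the robot's left, so the smallest tin goes to mat1 and the largest to mat4. The white tins are at top px (179,226) largest, (264,227) large, (302,225) small and (345,231) smallest. The orange one (326,245) and pink one (290,252) are decoys, as the crop confirms. Next I measure precisely.

```bash
python3 - <<'E'
from h import *
c=env.read_camera('top');im=c['pixels'].astype(int)
hsv=cv2.cvtColor(c['pixels'],cv2.COLOR_RGB2HSV)
def blobs(m):
    n,l,s,ce=cv2.connectedComponentsWithStats(m.astype(np.uint8));return [(s[i],ce[i]) for i in range(1,n) if s[i,4]>20]
roi=np.zeros(im.shape[:2],bool);roi[150:265,160:360]=1
m=roi&(hsv[...,0]<20)&(hsv[...,1]>90)
print('cork')
M=[]
for s,ce in blobs(m): print(s,ray(c,ce,.021).round(4)); M.append(ray(c,ce,.021)[:2])
print('lids')
for th in (165,180):
  m=roi&(im.min(2)>th);m[:205]=0
  for s,ce in blobs(m):
    for z in (.044,.056,.068,.08):
        r=ray(c,ce,z);e=ray(c,ce+[s[2]/2,0],z)
        print(th,s,ce.round(1),z,r[:2].round(4),'d',round(2*np.hypot(*(r-e)[:2]),4))
# camera pos
R=cv2.Rodrigues(np.array(c['rvec'],float))[0];print(-R.T@np.array(c['tvec']).ravel())
E
```

```text
cork
[302 167  18  17 249] [ 0.6425 -0.0856  0.021 ]
[277 171  18  17 249] [0.6257 0.0029 0.021 ]
[252 174  18  18 253] [0.6086 0.0914 0.021 ]
[227 178  19  18 257] [0.5922 0.1796 0.021 ]
[321 240  10  11  85] [ 0.3902 -0.1431  0.021 ]
lids
165 [257 221  14  13 143] [263.2 227. ] 0.044 [0.4448 0.0756] d 0.0486
165 [257 221  14  13 143] [263.2 227. ] 0.056 [0.443 0.075] d 0.0482
165 [257 221  14  13 143] [263.2 227. ] 0.068 [0.4412 0.0745] d 0.0478
165 [257 221  14  13 143] [263.2 227. ] 0.08 [0.4394 0.074 ] d 0.0475
165 [173 223  13  11  70] [179.3 229.3] 0.044 [0.4283 0.3658] d 0.045
165 [173 223  13  11  70] [179.3 229.3] 0.056 [0.4267 0.3631] d 0.0446
165 [173 223  13  11  70] [179.3 229.3] 0.068 [0.425  0.3604] d 0.0443
165 [173 223  13  11  70] [179.3 229.3] 0.08 [0.4233 0.3577] d 0.044
165 [341 228   7   7  30] [343.8 231.7] 0.044 [ 0.4368 -0.2042] d 0.0243
165 [341 228   7   7  30] [343.8 231.7] 0.056 [ 0.4351 -0.2026] d 0.0241
165 [341 228   7   7  30] [343.8 231.7] 0.068 [ 0.4333 -0.201 ] d 0.0239
165 [341 228   7   7  30] [343.8 231.7] 0.08 [ 0.4316 -0.1995] d 0.0237
[0.20479705 0.00643797 1.64297472]
```

```bash
cat >> h.py <<'E'
def render(c,P,d,h,W,lid=1.0,side=0.7):
    f=4
    a=np.linspace(0,2*np.pi,60)
    def ring(z): return proj(c,np.c_[P[0]+d/2*np.cos(a),P[1]+d/2*np.sin(a),0*a+z])
    lidp=ring(h); allp=np.r_[lidp,ring(0)]
    x0,y0,w,hh=W
    m=np.zeros((hh*f,w*f),np.float32)
    tr=lambda p:np.round(((p-[x0,y0]+.5)*f)*16).astype(np.int32)
    cv2.fillPoly(m,[cv2.convexHull(tr(allp))],.5,shift=4)
    cv2.fillPoly(m,[tr(lidp)],1.0,shift=4)
    return cv2.resize(m,(w,hh),interpolation=cv2.INTER_AREA)
def fit(c,P0,d,h):
    from scipy.optimize import minimize
    uv=proj(c,[P0[0],P0[1],h/2])[0]; pr=int(abs(proj(c,[P0[0],P0[1]+d,h/2])[0]-uv).max()*1.1)+5
    x0,y0=(uv-pr).astype(int);W=(x0,y0,2*pr,2*pr)
    x=c['pixels'].astype(float)[y0:y0+2*pr,x0:x0+2*pr]
    g=x.mean(2)
    def cost(q):
        r=render(c,q,d,h,W); A=np.stack([np.ones(r.size),(r>.75).ravel()*r.ravel(),(r.ravel()*(r.ravel()<=.75))],1)
        A=np.c_[np.ones(r.size),np.clip(2*r.ravel()-1,0,1),np.clip(2*r.ravel(),0,1)]
        s,res,_,_=np.linalg.lstsq(A,g.ravel(),rcond=None)
        return np.abs(A@s-g.ravel()).mean()
    best=min(((cost((P0[0]+i*.004,P0[1]+j*.004)),P0[0]+i*.004,P0[1]+j*.004) for i in range(-5,6) for j in range(-5,6)))
    r=minimize(cost,best[1:],method='Nelder-Mead',options=dict(initial_simplex=[best[1:],(best[1]+.002,best[2]),(best[1],best[2]+.002)]))
    return r.x,r.fun
T={'smallest':(.032,.044,(.439,-.206)),'small':(.042,.056,(.455,-.055)),'large':(.052,.068,(.441,.078)),'largest':(.062,.08,(.435,.358))}
E
python3 - <<'E'
from h import *
for n in ('top','scene'):
    c=env.read_camera(n)
    for k,(d,h,p) in T.items():
        x,f=fit(c,p,d,h);print(n,k,x.round(4),round(f,2))
    for k in ('large','largest'):pass
    for d in env.place_of('bowl_mid',n): print(ray(c,d['uv'],.0225).round(4))
    # alternative sizes
    for k1 in T:
        print(k1,[ (k2,round(fit(c,T[k1][2],T[k2][0],T[k2][1])[1],2)) for k2 in T])
E
```

```text
top smallest [ 0.4406 -0.2065] 5.89
top small [ 0.455  -0.0555] 4.95
top large [0.4429 0.0745] 6.02
top largest [0.4377 0.3642] 9.8
[0.5678 0.5328 0.0225]
[0.4546 0.2209 0.0225]
smallest [('smallest', np.float64(5.89)), ('small', np.float64(6.99)), ('large', np.float64(6.19)), ('largest', np.float64(5.47))]
small [('smallest', np.float64(7.27)), ('small', np.float64(4.95)), ('large', np.float64(7.51)), ('largest', np.float64(8.46))]
large [('smallest', np.float64(12.17)), ('small', np.float64(7.59)), ('large', np.float64(6.02)), ('largest', np.float64(8.26))]
largest [('smallest', np.float64(20.5)), ('small', np.float64(14.06)), ('large', np.float64(11.43)), ('largest', np.float64(9.8))]
scene smallest [ 0.4371 -0.2094] 4.61
scene small [ 0.4507 -0.0588] 9.85
scene large [0.4393 0.0719] 8.3
scene largest [0.4341 0.3616] 7.63
[0.4428 0.2242 0.0225]
[0.6311 0.0079 0.0225]
[ 0.4419 -0.0658  0.0225]
smallest [('smallest', np.float64(4.61)), ('small', np.float64(5.75)), ('large', np.float64(5.81)), ('largest', np.float64(5.32))]
small [('smallest', np.float64(10.23)), ('small', np.float64(9.85)), ('large', np.float64(12.4)), ('largest', np.float64(11.93))]
large [('smallest', np.float64(12.62)), ('small', np.float64(9.41)), ('large', np.float64(8.3)), ('largest', np.float64(11.24))]
largest [('smallest', np.float64(19.8)), ('small', np.float64(14.32)), ('large', np.float64(9.4)), ('largest', np.float64(7.63))]
```

```bash
cat >> h.py <<'E'
from scipy.spatial.transform import Rotation as Ro
def go(P,yfinal=None):
    s=env.state();R=Ro.from_rotvec(s['tool_rot']);p=np.array(s['tcp_pos'])
    out=(R.inv().apply(np.array(P)-p)).round(4)
    return out
E
python3 - <<'E'
from h import *
c=env.read_camera('scene');hsv=cv2.cvtColor(c['pixels'],cv2.COLOR_RGB2HSV)
m=(hsv[...,0]<20)&(hsv[...,1]>90);m[:220]=0;m[280:]=0;m[:,:228]=0;m[:,345:]=0
n,l,s,ce=cv2.connectedComponentsWithStats(m.astype(np.uint8))
for i in range(1,n):
    if s[i,4]>50: print(s[i],ray(c,ce[i],.021).round(4))
s=env.state();R=Ro.from_rotvec(s['tool_rot']).as_matrix();print(R.round(3))
for sg in (1,-1):
    W=np.c_[[0,sg,0],[sg,0,0],[0,0,-1]].astype(float)
    print(sg,np.linalg.det(W),np.degrees((Ro.from_matrix(R).inv()*Ro.from_matrix(W)).as_rotvec()))
P={'above':(.436,.363,.25)}
print(go((.436,.363,.25)),s['joint_pos'])
E
```

```text
[230 222  23  18 330] [ 0.642  -0.0858  0.021 ]
[257 233  24  18 349] [0.6256 0.0024 0.021 ]
[286 244  24  19 380] [0.6089 0.0908 0.021 ]
[316 255  25  21 414] [0.5923 0.1792 0.021 ]
[[-0.969  0.248  0.   ]
 [ 0.248  0.969  0.   ]
 [-0.     0.    -1.   ]]
1 1.0 [3.39950943e-03 4.44866277e-04 7.56291276e+01]
-1 1.0 [-4.76463852e-04  3.64096684e-03 -1.04370872e+02]
[-3.322e-01 -1.152e-01  3.000e-04] [ 1.18036747e+00  3.13206305e-01  4.60825212e-02  1.30362831e+00
 -3.36632929e-05  1.43118651e+00]
```

Emit:
{"fn": "play_rows", "kwargs": {"moves": [{"linear":[-0.033,-0.0115,0],"rot":[0,0,7.6]},{"linear":[-0.066,-0.023,0],"rot":[0,0,15.1]},{"linear":[-0.1,-0.0345,0],"rot":[0,0,22.7]},{"linear":[-0.133,-0.046,0],"rot":[0,0,30.2]},{"linear":[-0.166,-0.0575,0],"rot":[0,0,37.8]},{"linear":[-0.199,-0.069,0],"rot":[0,0,45.4]},{"linear":[-0.2325,-0.0806,0],"rot":[0,0,53]},{"linear":[-0.266,-0.092,0],"rot":[0,0,60.5]},{"linear":[-0.3,-0.1037,0],"rot":[0,0,68]},{"linear":[-0.3322,-0.1152,0],"rot":[0,0,75.6]}], "grip": 0.0854}}

```text
t: 2.4
tcp_pos: [0.4372, 0.362, 0.2504]
tool_rot: [2.227, 2.216, 0.001]
force: [0.2, 0.8, -0.7]
opening: 0.0853
```

```bash
python3 - <<'E'
from h import *
c=snap('wrist','w1.png')
s=env.state();print(s['t'],s['tcp_pos'],Ro.from_rotvec(s['tool_rot']).as_matrix().round(3),s['joint_pos'].round(3))
print(proj(c,[.436,.363,.08]),proj(c,[.436,.363,.0]))
print(fit(c,(.436,.363),.062,.08))
E
```

```text
2.45 [0.44138619 0.3596084  0.25008477] [[ 0.014  1.     0.003]
 [ 1.    -0.014 -0.001]
 [-0.001  0.003 -1.   ]] [ 0.544  0.301  0.028  1.296 -0.003  2.129]
[[272.76610142 188.39164475]] [[272.85539636 172.13766854]]
(array([0.43543605, 0.36161979]), np.float64(6.1795563114254035))
```

View pics/w1.png

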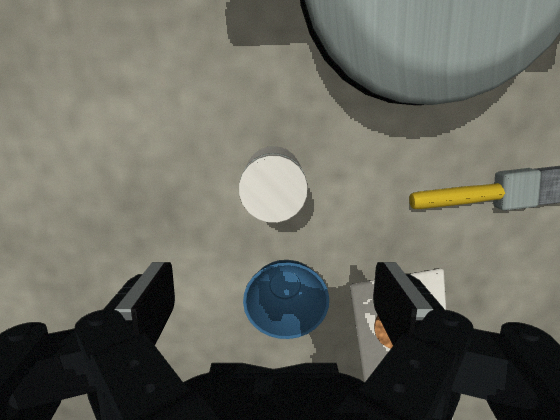

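Emit:
{"fn": "play_rows", "kwargs": {"moves": [{"linear":[0.0024,-0.0054,0.0],"rot":[0,0,-0.8]},{"linear":[0.0024,-0.0054,0.0],"rot":[0,0,-0.8]},{"linear":[0.0024,-0.0054,0.04],"rot":[0,0,-0.8]},{"linear":[0.0024,-0.0054,0.08],"rot":[0,0,-0.8]},{"linear":[0.0024,-0.0054,0.11],"rot":[0,0,-0.8]},{"linear":[0.0024,-0.0054,0.12],"rot":[0,0,-0.8]},{"linear":[0.0024,-0.0054,0.12],"rot":[0,0,-0.8]}]}}

```text
t: 3.15
tcp_pos: [0.4346, 0.362, 0.129]
tool_rot: [2.218, 2.222, -0.003]
force: [0.3, 0.0, 0.3]
opening: 0.0855
```

```bash
python3 - <<'E'
from h import *
c=snap('wrist','w2.png')
s=env.state();print(s['t'],s['tcp_pos'],Ro.from_rotvec(s['tool_rot']).as_matrix().round(3))
print(fit(c,(.436,.363),.062,.08))
print(go((.436,.362,.047)))
E
```

```text
3.2 [0.43581273 0.36255253 0.13057463] [[-0.001  1.     0.003]
 [ 1.     0.001 -0.001]
 [-0.001  0.003 -1.   ]]
(array([0.43572984, 0.36154063]), np.float64(17.279261806448492))
[-0.0004 -0.0001  0.0836]
```

View pics/w2.png

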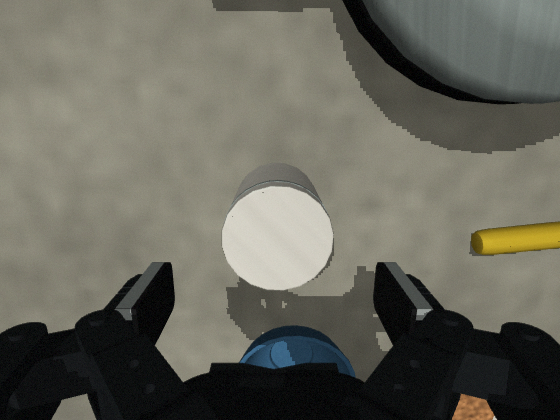

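The tin lid is centred at px (278,238), between the fingers at 165 and 385. I descend and grip.

Emit:
{"fn": "play_rows", "kwargs": {"moves": [{"linear":[-0.0005,0,0.03],"rot":[0,0,0]},{"linear":[-0.0005,0,0.06],"rot":[0,0,0]},{"linear":[-0.0005,0,0.078],"rot":[0,0,0]},{"linear":[-0.0005,0,0.0835],"rot":[0,0,0]},{"linear":[-0.0005,0,0.0835],"rot":[0,0,0]},{"linear":[-0.0005,0,0.0835],"rot":[0,0,0]}]}}

```text
t: 3.8
tcp_pos: [0.4373, 0.3629, 0.049]
tool_rot: [2.217, 2.22, 0.007]
force: [-0.7, -0.0, -0.2]
opening: 0.0853
```

Emit:
{"fn": "play_rows", "kwargs": {"moves": [{"linear":[0,0,0],"rot":[0,0,0]},{"linear":[0,0,0],"rot":[0,0,0]},{"linear":[0,0,0],"rot":[0,0,0]},{"linear":[0,0,0],"rot":[0,0,0]},{"linear":[0,0,0],"rot":[0,0,0]},{"linear":[0,0,0],"rot":[0,0,0]},{"linear":[0,0,0],"rot":[0,0,0]},{"linear":[0,0,0],"rot":[0,0,0]}], "grip": 0.05, "newtons": 40}}

```text
t: 4.6
tcp_pos: [0.4384, 0.3636, 0.0509]
tool_rot: [2.217, 2.22, 0.012]
force: [-0.9, -0.8, 6.1]
opening: 0.0613
```

Emit:
{"fn": "play_rows", "kwargs": {"moves": [{"linear":[0,0,-0.03],"rot":[0,0,0]},{"linear":[0,0,-0.07],"rot":[0,0,0]},{"linear":[0,0,-0.1],"rot":[0,0,0]},{"linear":[-0.01,0.005,-0.11],"rot":[0,0,0]},{"linear":[-0.04,0.018,-0.11],"rot":[0,0,0]},{"linear":[-0.08,0.036,-0.11],"rot":[0,0,0]},{"linear":[-0.12,0.055,-0.11],"rot":[0,0,0]},{"linear":[-0.16,0.073,-0.11],"rot":[0,0,0]},{"linear":[-0.2,0.091,-0.11],"rot":[0,0,0]},{"linear":[-0.24,0.109,-0.11],"rot":[0,0,0]}]}}

```text
t: 5.6
tcp_pos: [0.5467, 0.1211, 0.1602]
tool_rot: [2.217, 2.22, 0.01]
force: [1.0, -0.7, -1.0]
opening: 0.0609
```

```bash
python3 - <<'E'
from h import *
s=env.state();print(s['t'],s['tcp_pos'],Ro.from_rotvec(s['tool_rot']).as_matrix().round(3),s['opening'],s['force'])
print(go((.642,-.085,.16)))
E
```

```text
5.6 [0.54673461 0.1210951  0.16018465] [[-0.001  1.     0.007]
 [ 1.     0.001  0.002]
 [ 0.002  0.007 -1.   ]] 0.060945770826562454 [ 1.03131416 -0.65106621 -1.04783491]
[-0.2062  0.095   0.0004]
```

Emit:
{"fn": "play_rows", "kwargs": {"moves": [{"linear":[-0.04,0.018,0],"rot":[0,0,0]},{"linear":[-0.08,0.037,0],"rot":[0,0,0]},{"linear":[-0.12,0.055,0],"rot":[0,0,0]},{"linear":[-0.16,0.074,0],"rot":[0,0,0]},{"linear":[-0.19,0.088,0],"rot":[0,0,0]},{"linear":[-0.206,0.095,0],"rot":[0,0,0]},{"linear":[-0.206,0.095,0.0],"rot":[0,0,0]},{"linear":[-0.206,0.095,0.02],"rot":[0,0,0]},{"linear":[-0.206,0.095,0.04],"rot":[0,0,0]},{"linear":[-0.206,0.095,0.04],"rot":[0,0,0]}]}}

```text
t: 6.6
tcp_pos: [0.6391, -0.0829, 0.1168]
tool_rot: [-2.216, -2.222, -0.004]
force: [-1.0, 0.1, -1.6]
opening: 0.0614
```

```bash
python3 - <<'E'
from h import *
c=snap('wrist','w3.png')
s=env.state();print(s['t'],s['tcp_pos'],Ro.from_rotvec(s['tool_rot']).as_matrix().round(3),s['opening'],s['force'])
print(go((.642,-.085,.074)))
E
```

```text
6.65 [ 0.64009158 -0.08315441  0.11860078] [[-0.003  1.     0.002]
 [ 1.     0.003  0.003]
 [ 0.003  0.002 -1.   ]] 0.0615510525005827 [-0.14252683 -0.03256689 -2.20063932]
[-0.002   0.0018  0.0446]
```

View pics/w3.png

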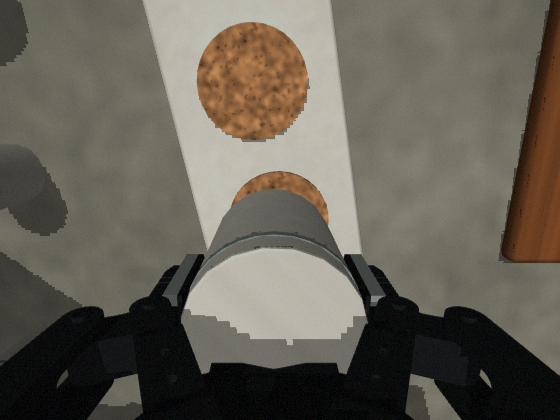

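The tin is held upright at px (275,290) over cork 4, which is partly visible at (280,190). Lowering.

Emit:
{"fn": "play_rows", "kwargs": {"moves": [{"linear":[-0.0015,0.002,0.02],"rot":[0,0,0]},{"linear":[-0.0015,0.002,0.035],"rot":[0,0,0]},{"linear":[-0.0015,0.002,0.043],"rot":[0,0,0]},{"linear":[-0.0015,0.002,0.0455],"rot":[0,0,0]},{"linear":[-0.0015,0.002,0.0465],"rot":[0,0,0]},{"linear":[-0.0015,0.002,0.0465],"rot":[0,0,0]},{"linear":[-0.0015,0.002,0.0465],"rot":[0,0,0]}]}}

```text
t: 7.35
tcp_pos: [0.6428, -0.0846, 0.0731]
tool_rot: [2.218, 2.224, 0.007]
force: [-0.4, 0.5, -1.3]
opening: 0.061
```

Emit:
{"fn": "play_rows", "kwargs": {"moves": [{"linear":[0,0,0.001],"rot":[0,0,0]},{"linear":[0,0,0.002],"rot":[0,0,0]},{"linear":[0,0,0.003],"rot":[0,0,0]},{"linear":[0,0,0.003],"rot":[0,0,0]}]}}

```text
t: 7.75
tcp_pos: [0.6433, -0.0847, 0.072]
tool_rot: [2.217, 2.223, 0.009]
force: [-3.0, 0.9, 7.2]
opening: 0.061
```

Contact is felt (about 9 N), so I release and rise.

Emit:
{"fn": "play_rows", "kwargs": {"moves": [{"linear":[0,0,0],"rot":[0,0,0]},{"linear":[0,0,0],"rot":[0,0,0]},{"linear":[0,0,0],"rot":[0,0,0]},{"linear":[0,0,0],"rot":[0,0,0]},{"linear":[0,0,0],"rot":[0,0,0]},{"linear":[0,0,-0.02],"rot":[0,0,0]},{"linear":[0,0,-0.05],"rot":[0,0,0]},{"linear":[0,0,-0.09],"rot":[0,0,0]},{"linear":[0,0,-0.12],"rot":[0,0,0]},{"linear":[0,0,-0.12],"rot":[0,0,0]}], "grip": 0.0854}}

```text
t: 8.75
tcp_pos: [0.6453, -0.0857, 0.1975]
tool_rot: [2.211, 2.218, 0.016]
force: [1.8, 0.2, 0.5]
opening: 0.0855
```

```bash
python3 - <<'E'
from h import *
s=env.state();print(s['t'],s['tcp_pos'],Ro.from_rotvec(s['tool_rot']).as_matrix().round(3),s['opening'],s['force'])
print(go((.441,.073,.17)))
snap('scene','s4.png')
E
```

```text
8.75 [ 0.64532069 -0.08567864  0.19754663] [[-0.003  1.     0.014]
 [ 1.     0.003  0.   ]
 [ 0.     0.014 -1.   ]] 0.08546502620993711 [1.79844567 0.23276005 0.47099194]
[ 0.1592 -0.2042  0.0247]
```

View pics/s4.png

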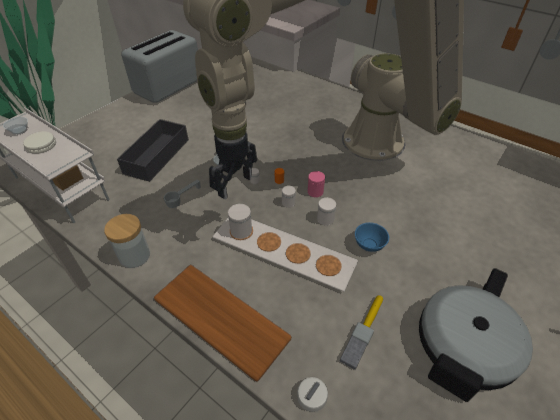

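Emit:
{"fn": "play_rows", "kwargs": {"moves": [{"linear":[0.024,-0.03,0],"rot":[0.2,0,0]},{"linear":[0.048,-0.062,0],"rot":[0.4,0,0]},{"linear":[0.075,-0.096,0],"rot":[0.6,0,0]},{"linear":[0.102,-0.13,0.01],"rot":[0.8,0,0]},{"linear":[0.129,-0.165,0.03],"rot":[0.8,0,0]},{"linear":[0.15,-0.192,0.05],"rot":[0.8,0,0]},{"linear":[0.159,-0.204,0.067],"rot":[0.8,0,0]},{"linear":[0.159,-0.204,0.067],"rot":[0.8,0,0]},{"linear":[0.159,-0.204,0.067],"rot":[0.8,0,0]}]}}

```text
t: 9.7
tcp_pos: [0.4405, 0.073, 0.1255]
tool_rot: [-2.215, -2.223, 0.004]
force: [1.0, -1.1, -0.6]
opening: 0.0854
```

```bash
python3 - <<'E'
from h import *
c=snap('wrist','w5.png')
s=env.state();print(s['t'],s['tcp_pos'],Ro.from_rotvec(s['tool_rot']).as_matrix().round(3))
x,f=fit(c,(.441,.073),.052,.068);print(x,f)
print(go((x[0],x[1],.041)))
E
```

```text
9.75 [0.44172134 0.0727142  0.12619584] [[-0.003  1.    -0.002]
 [ 1.     0.003  0.001]
 [ 0.001 -0.002 -1.   ]]
[0.44059406 0.07235888] 11.63708923535197
[-0.0004 -0.0009  0.0852]
```

View pics/w5.png

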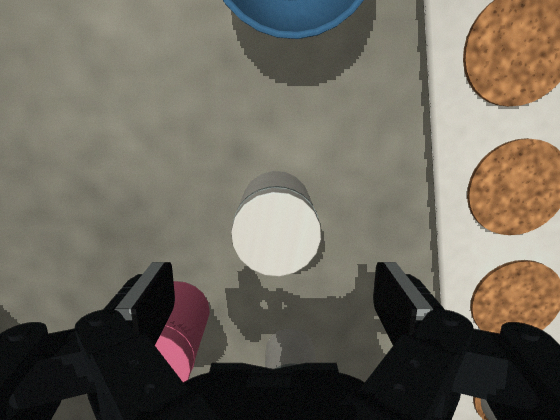

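The large tin is at px (277,234) between the fingers. The pink decoy (185,330) lies 40 mm aside in y, so the finger is clear of it. Descending and gripping.

Emit:
{"fn": "play_rows", "kwargs": {"moves": [{"linear":[-0.0005,-0.001,0.03],"rot":[0,0,0]},{"linear":[-0.0005,-0.001,0.06],"rot":[0,0,0]},{"linear":[-0.0005,-0.001,0.079],"rot":[0,0,0]},{"linear":[-0.0005,-0.001,0.085],"rot":[0,0,0]},{"linear":[-0.0005,-0.001,0.085],"rot":[0,0,0]},{"linear":[-0.0005,-0.001,0.085],"rot":[0,0,0]}]}}

```text
t: 10.35
tcp_pos: [0.442, 0.0719, 0.0422]
tool_rot: [-2.219, -2.223, -0.0]
force: [-0.7, 0.5, -0.1]
opening: 0.0855
```

Emit:
{"fn": "play_rows", "kwargs": {"moves": [{"linear":[0,0,0],"rot":[0,0,0]},{"linear":[0,0,0],"rot":[0,0,0]},{"linear":[0,0,0],"rot":[0,0,0]},{"linear":[0,0,0],"rot":[0,0,0]},{"linear":[0,0,0],"rot":[0,0,0]},{"linear":[0,0,0],"rot":[0,0,0]},{"linear":[0,0,0],"rot":[0,0,0]},{"linear":[0,0,0],"rot":[0,0,0]},{"linear":[0,0,0],"rot":[0,0,0]}], "grip": 0.04, "newtons": 40}}

```text
t: 11.25
tcp_pos: [0.443, 0.0719, 0.0433]
tool_rot: [2.219, 2.223, 0.003]
force: [-0.5, 0.8, 6.4]
opening: 0.051
```

Emit:
{"fn": "play_rows", "kwargs": {"moves": [{"linear":[0,0,-0.03],"rot":[0,0,0]},{"linear":[0,0,-0.07],"rot":[0,0,0]},{"linear":[0,0,-0.1],"rot":[0,0,0]},{"linear":[-0.011,0.03,-0.1],"rot":[0,0,0]},{"linear":[-0.026,0.07,-0.1],"rot":[0,0,0]},{"linear":[-0.041,0.11,-0.1],"rot":[0,0,0]},{"linear":[-0.056,0.15,-0.1],"rot":[0,0,0]},{"linear":[-0.069,0.183,-0.1],"rot":[0,0,0]},{"linear":[-0.069,0.183,-0.09],"rot":[0,0,0]},{"linear":[-0.069,0.183,-0.07],"rot":[0,0,0]}]}}

```text
t: 12.25
tcp_pos: [0.6276, 0.0027, 0.1141]
tool_rot: [2.218, 2.221, 0.005]
force: [0.0, 0.1, -1.9]
opening: 0.051
```

```bash
python3 - <<'E'
from h import *
s=env.state();print(s['t'],s['tcp_pos'],Ro.from_rotvec(s['tool_rot']).as_matrix().round(3),s['opening'],s['force'])
print(go((.6256,.0027,.064)))
E
```

```text
12.25 [0.62756948 0.00266461 0.11408239] [[-0.001  1.     0.004]
 [ 1.     0.001  0.   ]
 [ 0.     0.004 -1.   ]] 0.050974706146923045 [ 0.0362355   0.05636485 -1.89311936]
[ 0.     -0.0022  0.0501]
```

Emit:
{"fn": "play_rows", "kwargs": {"moves": [{"linear":[0,-0.002,0.01],"rot":[0,0,0]},{"linear":[0,-0.002,0.03],"rot":[0,0,0]},{"linear":[0,-0.002,0.042],"rot":[0,0,0]},{"linear":[0,-0.002,0.048],"rot":[0,0,0]},{"linear":[0,-0.002,0.051],"rot":[0,0,0]},{"linear":[0,-0.002,0.052],"rot":[0,0,0]},{"linear":[0,-0.002,0.052],"rot":[0,0,0]},{"linear":[0,-0.002,0.052],"rot":[0,0,0]}]}}

```text
t: 13.05
tcp_pos: [0.6247, 0.003, 0.0643]
tool_rot: [2.218, 2.222, 0.004]
force: [-6.6, 0.2, 11.1]
opening: 0.0511
```

Contact at the expected height. Release and rise.

Emit:
{"fn": "play_rows", "kwargs": {"moves": [{"linear":[0,0,0],"rot":[0,0,0]},{"linear":[0,0,0],"rot":[0,0,0]},{"linear":[0,0,0],"rot":[0,0,0]},{"linear":[0,0,0],"rot":[0,0,0]},{"linear":[0,0,0],"rot":[0,0,0]},{"linear":[0,0,0],"rot":[0,0,0]},{"linear":[0,0,-0.02],"rot":[0,0,0]},{"linear":[0,0,-0.05],"rot":[0,0,0]},{"linear":[0,0,-0.09],"rot":[0,0,0]},{"linear":[0,0,-0.12],"rot":[0,0,0]}], "grip": 0.0854}}

```text
t: 14.05
tcp_pos: [0.6246, 0.0029, 0.1864]
tool_rot: [2.217, 2.221, 0.005]
force: [1.4, -0.0, 0.4]
opening: 0.0851
```

```bash
python3 - <<'E'
from h import *
s=env.state();print(s['t'],s['tcp_pos'],Ro.from_rotvec(s['tool_rot']).as_matrix().round(3),s['opening'],s['force'])
print(go((.453,-.057,.12)))
E
```

```text
14.05 [0.6245938  0.00293695 0.18641035] [[-0.002  1.     0.005]
 [ 1.     0.002  0.   ]
 [ 0.     0.005 -1.   ]] 0.08508701569129287 [ 1.37385625 -0.02919421  0.41630347]
[-0.0597 -0.172   0.0656]
```

Emit:
{"fn": "play_rows", "kwargs": {"moves": [{"linear":[-0.01,-0.03,0],"rot":[0,0,0]},{"linear":[-0.023,-0.066,0],"rot":[0,0,0]},{"linear":[-0.037,-0.106,0],"rot":[0,0,0]},{"linear":[-0.05,-0.145,0.02],"rot":[0,0,0]},{"linear":[-0.06,-0.172,0.045],"rot":[0,0,0]},{"linear":[-0.06,-0.172,0.065],"rot":[0,0,0]},{"linear":[-0.06,-0.172,0.065],"rot":[0,0,0]},{"linear":[-0.06,-0.172,0.065],"rot":[0,0,0]}]}}

```text
t: 14.85
tcp_pos: [0.4535, -0.0575, 0.121]
tool_rot: [2.217, 2.221, 0.006]
force: [0.3, -0.2, 0.5]
opening: 0.0856
```

```bash
python3 - <<'E'
from h import *
c=snap('wrist','w6.png')
s=env.state();print(s['t'],s['tcp_pos'],Ro.from_rotvec(s['tool_rot']).as_matrix().round(3))
x,f=fit(c,(.453,-.057),.042,.056);print(x,f)
print(go((x[0],x[1],.033)))
E
```

```text
14.9 [ 0.45420739 -0.05755535  0.12153088] [[-0.002  1.     0.006]
 [ 1.     0.002 -0.   ]
 [-0.     0.006 -1.   ]]
[ 0.4529418  -0.05750174] 7.061893655971905
[ 0.0001 -0.0018  0.0885]
```

View pics/w6.png

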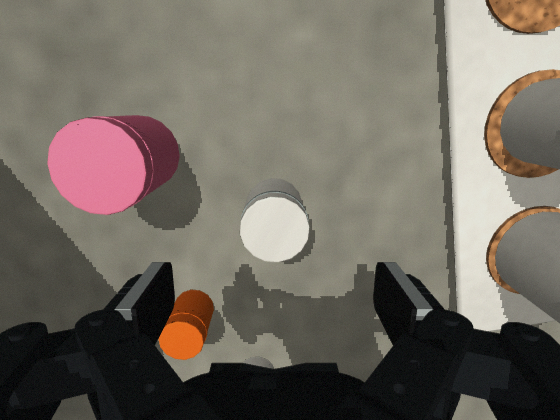

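The small tin is at px (275,229) and the decoys are clear of both fingers. Descend and grip.

Emit:
{"fn": "play_rows", "kwargs": {"moves": [{"linear":[0,-0.0015,0.03],"rot":[0,0,0]},{"linear":[0,-0.0015,0.06],"rot":[0,0,0]},{"linear":[0,-0.0015,0.08],"rot":[0,0,0]},{"linear":[0,-0.0015,0.0865],"rot":[0,0,0]},{"linear":[0,-0.0015,0.0865],"rot":[0,0,0]},{"linear":[0,-0.0015,0.0865],"rot":[0,0,0]}]}}

```text
t: 15.5
tcp_pos: [0.4547, -0.0578, 0.0362]
tool_rot: [2.214, 2.219, 0.008]
force: [-0.4, -0.1, 0.8]
opening: 0.0854
```

Emit:
{"fn": "play_rows", "kwargs": {"moves": [{"linear":[0,0,0],"rot":[0,0,0]},{"linear":[0,0,0],"rot":[0,0,0]},{"linear":[0,0,0],"rot":[0,0,0]},{"linear":[0,0,0],"rot":[0,0,0]},{"linear":[0,0,0],"rot":[0,0,0]},{"linear":[0,0,0],"rot":[0,0,0]},{"linear":[0,0,0],"rot":[0,0,0]},{"linear":[0,0,0],"rot":[0,0,0]},{"linear":[0,0,0],"rot":[0,0,0]},{"linear":[0,0,0],"rot":[0,0,0]}], "grip": 0.03, "newtons": 40}}

```text
t: 16.5
tcp_pos: [0.4551, -0.058, 0.0371]
tool_rot: [2.214, 2.218, 0.009]
force: [-1.0, 0.3, 6.3]
opening: 0.0412
```

Emit:
{"fn": "play_rows", "kwargs": {"moves": [{"linear":[0,0,-0.03],"rot":[0,0,0]},{"linear":[0,0,-0.07],"rot":[0,0,0]},{"linear":[0,0,-0.1],"rot":[0,0,0]},{"linear":[0.02,0.021,-0.1],"rot":[0,0,0]},{"linear":[0.05,0.052,-0.1],"rot":[0,0,0]},{"linear":[0.08,0.083,-0.1],"rot":[0,0,0]},{"linear":[0.11,0.114,-0.1],"rot":[0,0,0]},{"linear":[0.137,0.142,-0.1],"rot":[0,0,0]},{"linear":[0.149,0.154,-0.09],"rot":[0,0,0]},{"linear":[0.149,0.154,-0.07],"rot":[0,0,0]}]}}

```text
t: 17.5
tcp_pos: [0.6112, 0.0936, 0.1093]
tool_rot: [2.208, 2.219, 0.015]
force: [-0.2, 0.0, -1.4]
opening: 0.041
```

```bash
python3 - <<'E'
from h import *
s=env.state();print(s['t'],s['tcp_pos'],Ro.from_rotvec(s['tool_rot']).as_matrix().round(3),s['opening'],s['force'])
print(go((.6088,.0914,.058)))
E
```

```text
17.5 [0.61119509 0.09356936 0.10925488] [[-0.005  1.     0.014]
 [ 1.     0.005 -0.001]
 [-0.001  0.014 -1.   ]] 0.041018046507239496 [-0.19501037  0.01195544 -1.35342159]
[-0.0021 -0.0031  0.0512]
```

Emit:
{"fn": "play_rows", "kwargs": {"moves": [{"linear":[-0.002,-0.0025,0.01],"rot":[0.5,0,0]},{"linear":[-0.002,-0.0025,0.03],"rot":[0.5,0,0]},{"linear":[-0.002,-0.0025,0.042],"rot":[0.5,0,0]},{"linear":[-0.002,-0.0025,0.049],"rot":[0.5,0,0]},{"linear":[-0.002,-0.0025,0.052],"rot":[0.5,0,0]},{"linear":[-0.002,-0.0025,0.053],"rot":[0.5,0,0]},{"linear":[-0.002,-0.0025,0.053],"rot":[0.5,0,0]},{"linear":[-0.002,-0.0025,0.053],"rot":[0.5,0,0]}]}}

```text
t: 18.3
tcp_pos: [0.6089, 0.0912, 0.058]
tool_rot: [2.213, 2.224, 0.005]
force: [-4.6, -0.2, 6.6]
opening: 0.0409
```

Emit:
{"fn": "play_rows", "kwargs": {"moves": [{"linear":[0,0,0],"rot":[0,0,0]},{"linear":[0,0,0],"rot":[0,0,0]},{"linear":[0,0,0],"rot":[0,0,0]},{"linear":[0,0,0],"rot":[0,0,0]},{"linear":[0,0,0],"rot":[0,0,0]},{"linear":[0,0,0],"rot":[0,0,0]},{"linear":[0,0,-0.02],"rot":[0,0,0]},{"linear":[0,0,-0.05],"rot":[0,0,0]},{"linear":[0,0,-0.09],"rot":[0,0,0]},{"linear":[0,0,-0.12],"rot":[0,0,0]}], "grip": 0.0854}}

```text
t: 19.3
tcp_pos: [0.6086, 0.0914, 0.1801]
tool_rot: [2.212, 2.223, 0.006]
force: [0.9, -0.2, -1.1]
opening: 0.0855
```

```bash
python3 - <<'E'
from h import *
s=env.state();print(s['t'],s['tcp_pos'],Ro.from_rotvec(s['tool_rot']).as_matrix().round(3),s['opening'],s['force'])
print(go((.439,-.208,.17)))
E
```

```text
19.3 [0.60857388 0.09137515 0.18006392] [[-0.005  1.     0.006]
 [ 1.     0.005 -0.001]
 [-0.001  0.006 -1.   ]] 0.0855406307832476 [ 0.88122834 -0.19593464 -1.05490497]
[-0.2986 -0.171   0.0093]
```

Emit:
{"fn": "play_rows", "kwargs": {"moves": [{"linear":[-0.025,-0.014,0],"rot":[0,0,0]},{"linear":[-0.06,-0.034,0],"rot":[0,0,0]},{"linear":[-0.1,-0.057,0],"rot":[0,0,0]},{"linear":[-0.14,-0.08,0],"rot":[0,0,0]},{"linear":[-0.18,-0.103,0],"rot":[0,0,0]},{"linear":[-0.22,-0.126,0],"rot":[0,0,0]},{"linear":[-0.26,-0.149,0.01],"rot":[0,0,0]},{"linear":[-0.29,-0.166,0.03],"rot":[0,0,0]},{"linear":[-0.2985,-0.171,0.05],"rot":[0,0,0]},{"linear":[-0.2985,-0.171,0.065],"rot":[0,0,0]}]}}

```text
t: 20.3
tcp_pos: [0.4381, -0.2096, 0.1133]
tool_rot: [2.217, 2.219, 0.006]
force: [0.6, -0.3, -0.8]
opening: 0.0855
```

Emit:
{"fn": "play_rows", "kwargs": {"moves": [{"linear":[0,0,0],"rot":[0,0,0]}]}}

```text
t: 20.4
tcp_pos: [0.4365, -0.2092, 0.1115]
tool_rot: [2.221, 2.22, 0.005]
force: [-0.5, 0.8, -0.9]
opening: 0.0853
```

```bash
python3 - <<'E'
from h import *
c=snap('wrist','w7.png')
s=env.state();print(s['t'],s['tcp_pos'],Ro.from_rotvec(s['tool_rot']).as_matrix().round(3))
x,f=fit(c,(.439,-.208),.032,.044);print(x,f)
print(go((x[0],x[1],.028)))
E
```

```text
20.45 [ 0.43706602 -0.20943484  0.11245221] [[-0.     1.     0.004]
 [ 1.     0.     0.   ]
 [ 0.     0.004 -1.   ]]
[ 0.43824917 -0.2084338 ] 15.645195693028127
[0.001  0.0009 0.0845]
```

View pics/w7.png

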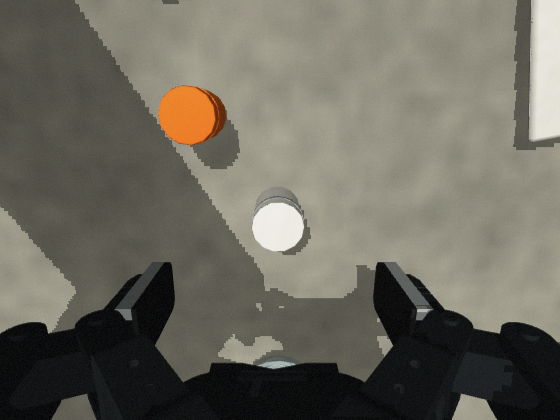

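The smallest tin (white) is at px (277,226), between the fingers; the orange decoy (190,115) is clear. Descend and grip.

Emit:
{"fn": "play_rows", "kwargs": {"moves": [{"linear":[0.001,0.001,0.03],"rot":[0,0,0]},{"linear":[0.001,0.001,0.06],"rot":[0,0,0]},{"linear":[0.001,0.001,0.078],"rot":[0,0,0]},{"linear":[0.001,0.001,0.0845],"rot":[0,0,0]},{"linear":[0.001,0.001,0.0845],"rot":[0,0,0]},{"linear":[0.001,0.001,0.0845],"rot":[0,0,0]}]}}

```text
t: 21.05
tcp_pos: [0.4394, -0.2088, 0.0292]
tool_rot: [2.218, 2.219, 0.005]
force: [0.3, -0.4, -0.0]
opening: 0.0853
```

Emit:
{"fn": "play_rows", "kwargs": {"moves": [{"linear":[0,0,0],"rot":[0,0,0]},{"linear":[0,0,0],"rot":[0,0,0]},{"linear":[0,0,0],"rot":[0,0,0]},{"linear":[0,0,0],"rot":[0,0,0]},{"linear":[0,0,0],"rot":[0,0,0]},{"linear":[0,0,0],"rot":[0,0,0]},{"linear":[0,0,0],"rot":[0,0,0]},{"linear":[0,0,0],"rot":[0,0,0]},{"linear":[0,0,0],"rot":[0,0,0]},{"linear":[0,0,0],"rot":[0,0,0]}], "grip": 0.02, "newtons": 30}}

```text
t: 22.05
tcp_pos: [0.4397, -0.209, 0.0297]
tool_rot: [2.217, 2.219, 0.005]
force: [-0.6, 0.6, 5.9]
opening: 0.0312
```

Emit:
{"fn": "play_rows", "kwargs": {"moves": [{"linear":[0,0,-0.03],"rot":[0,0,0]},{"linear":[0,0,-0.07],"rot":[0,0,0]},{"linear":[0,0,-0.11],"rot":[0,0,0]},{"linear":[0.02,0.008,-0.12],"rot":[0,0,0]},{"linear":[0.05,0.02,-0.12],"rot":[0,0,0]},{"linear":[0.09,0.035,-0.12],"rot":[0,0,0]},{"linear":[0.13,0.051,-0.12],"rot":[0,0,0]},{"linear":[0.17,0.067,-0.12],"rot":[0,0,0]},{"linear":[0.21,0.082,-0.12],"rot":[0,0,0]},{"linear":[0.25,0.098,-0.12],"rot":[0,0,0]}]}}

```text
t: 23.05
tcp_pos: [0.5369, 0.0429, 0.1497]
tool_rot: [2.217, 2.219, 0.005]
force: [1.1, -0.6, -0.9]
opening: 0.0312
```

```bash
python3 - <<'E'
from h import *
s=env.state();print(s['t'],s['tcp_pos'],Ro.from_rotvec(s['tool_rot']).as_matrix().round(3),s['opening'],s['force'])
print(go((.5922,.1795,.11)))
E
```

```text
23.05 [0.53685576 0.04288826 0.14969371] [[-0.001  1.     0.005]
 [ 1.     0.001 -0.001]
 [-0.001  0.005 -1.   ]] 0.031223556855948995 [ 1.1381827  -0.55607362 -0.89612497]
[0.1366 0.0552 0.0398]
```

Emit:
{"fn": "play_rows", "kwargs": {"moves": [{"linear":[0.04,0.016,0],"rot":[0,0,0]},{"linear":[0.08,0.032,0],"rot":[0,0,0]},{"linear":[0.115,0.046,0],"rot":[0,0,0]},{"linear":[0.1365,0.055,0],"rot":[0,0,0]},{"linear":[0.1365,0.055,0.02],"rot":[0,0,0]},{"linear":[0.1365,0.055,0.04],"rot":[0,0,0]},{"linear":[0.1365,0.055,0.055],"rot":[0,0,0]},{"linear":[0.1365,0.055,0.06],"rot":[0,0,0]}]}}

```text
t: 23.85
tcp_pos: [0.5905, 0.1792, 0.0873]
tool_rot: [2.219, 2.221, -0.001]
force: [0.1, 0.2, -0.7]
opening: 0.0311
```

```bash
python3 - <<'E'
from h import *
s=env.state();print(s['t'],s['tcp_pos'],Ro.from_rotvec(s['tool_rot']).as_matrix().round(3),s['opening'],s['force'])
print(go((.5922,.1795,.0507)))
E
```

```text
23.85 [0.5904631 0.1792172 0.0873258] [[-0.001  1.     0.001]
 [ 1.     0.001 -0.002]
 [-0.002  0.001 -1.   ]] 0.031121478174022006 [ 0.10331392  0.19367078 -0.71989696]
[0.0004 0.0017 0.0366]
```

Emit:
{"fn": "play_rows", "kwargs": {"moves": [{"linear":[0,0.0015,0.015],"rot":[0,0,0]},{"linear":[0,0.0015,0.028],"rot":[0,0,0]},{"linear":[0,0.0015,0.034],"rot":[0,0,0]},{"linear":[0,0.0015,0.037],"rot":[0,0,0]},{"linear":[0,0.0015,0.038],"rot":[0,0,0]},{"linear":[0,0.0015,0.0385],"rot":[0,0,0]},{"linear":[0,0.0015,0.0385],"rot":[0,0,0]}]}}

```text
t: 24.55
tcp_pos: [0.5917, 0.179, 0.0507]
tool_rot: [2.219, 2.22, -0.0]
force: [-4.1, -0.8, 8.1]
opening: 0.0313
```

Emit:
{"fn": "play_rows", "kwargs": {"moves": [{"linear":[0,0,0],"rot":[0,0,0]},{"linear":[0,0,0],"rot":[0,0,0]},{"linear":[0,0,0],"rot":[0,0,0]},{"linear":[0,0,0],"rot":[0,0,0]},{"linear":[0,0,0],"rot":[0,0,0]},{"linear":[0,0,0],"rot":[0,0,0]},{"linear":[0,0,-0.02],"rot":[0,0,0]},{"linear":[0,0,-0.05],"rot":[0,0,0]},{"linear":[0,0,-0.09],"rot":[0,0,0]},{"linear":[0,0,-0.13],"rot":[0,0,0]}], "grip": 0.0854}}

```text
t: 25.55
tcp_pos: [0.591, 0.1792, 0.1814]
tool_rot: [2.219, 2.221, -0.002]
force: [1.3, -0.7, -0.7]
opening: 0.0852
```

Emit:
{"fn": "play_rows", "kwargs": {"moves": [{"linear":[0.03,-0.03,-0.02],"rot":[0,0,0]},{"linear":[0.06,-0.06,-0.04],"rot":[0,0,0]},{"linear":[0.09,-0.09,-0.04],"rot":[0,0,0]},{"linear":[0.12,-0.12,-0.04],"rot":[0,0,0]},{"linear":[0.15,-0.14,-0.04],"rot":[0,0,0]},{"linear":[0.18,-0.16,-0.04],"rot":[0,0,0]},{"linear":[0.2,-0.18,-0.04],"rot":[0,0,0]},{"linear":[0.2,-0.18,-0.04],"rot":[0,0,0]},{"linear":[0.2,-0.18,-0.04],"rot":[0,0,0]}]}}

```text
t: 26.45
tcp_pos: [0.4104, 0.3795, 0.2209]
tool_rot: [2.217, 2.223, -0.002]
force: [-0.0, 0.1, 0.3]
opening: 0.0854
```

```bash
python3 - <<'E'
from h import *
import h
M={'smallest':(.5922,.1795),'small':(.6088,.0914),'large':(.6256,.0027),'largest':(.6423,-.0857)}
import cv2
for n in ('top','scene'):
    c=snap(n,n+'9.png')
    o=h.proj
    h.proj=lambda c,P:o(c,np.atleast_2d(P)+[0,0,.021])  # tins on cork
    for k,m in M.items():
        x,f=fit(c,m,*T[k][:2]);print(n,k,x.round(4),'off',(x-m).round(4),round(f,1))
    h.proj=o
    for d in env.place_of('bowl_mid',n)[:2]: print('bowl',d['score'],ray(c,d['uv'],.0225).round(3))
a=cv2.imread('pics/top9.png')[155:275,160:360];a=cv2.resize(a,None,fx=4,fy=4,interpolation=3)
cv2.imwrite('pics/top9z.png',a)
a=cv2.imread('pics/scene9.png')[160:300,225:445];cv2.imwrite('pics/scz9.png',cv2.resize(a,None,fx=3.6,fy=3.6,interpolation=3))
s=env.state();print(s['t'],s['tcp_pos'],s['force'],s['opening'])
E
```

```text
top smallest [0.5894 0.1581] off [-0.0028 -0.0214] 26.4
top small [0.6258 0.0982] off [0.017  0.0068] 27.0
top large [0.6296 0.006 ] off [0.004  0.0033] 26.0
top largest [ 0.6447 -0.0847] off [0.0024 0.001 ] 22.7
bowl 0.96 [0.453 0.225 0.022]
scene smallest [0.5898 0.1797] off [-0.0024  0.0002] 27.0
scene small [0.6079 0.0915] off [-0.0009  0.0001] 25.3
scene large [0.6237 0.0028] off [-0.0019  0.0001] 20.5
scene largest [ 0.6408 -0.0875] off [-0.0015 -0.0018] 14.2
bowl 0.91 [0.451 0.223 0.023]
26.65 [0.41161008 0.37839314 0.22087507] [ 0.34217744 -0.29570456  0.01218591] 0.08511783659402869
```

View pics/top9z.png

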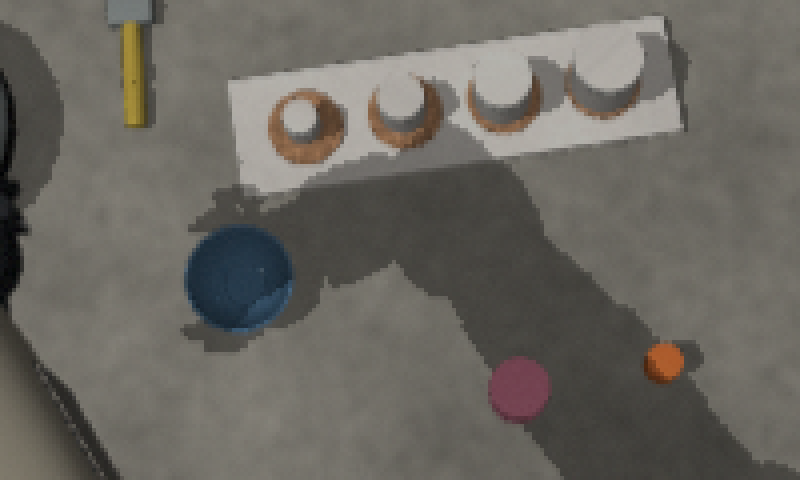

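View pics/scz9.png

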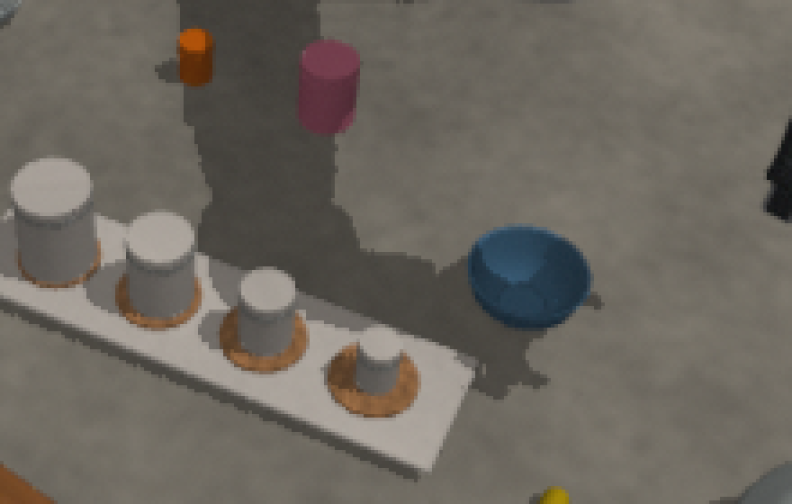

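The scene camera fits all four within 3 mm. The top-camera fit was confused by white tins on a white tray for the two smallest, so I check those lid centres directly against prediction.

```bash
python3 - <<'E'
from h import *
c=env.read_camera('top')
for uv,z in (((301,119),.065),((402,98),.077),((502,79),.089),((608,56),.101)):
    print(ray(c,(np.array(uv)+.5)/4-.5+[160,155],z).round(4))
E
```

```text
[0.589  0.1792 0.065 ]
[0.6074 0.0912 0.077 ]
[0.6238 0.005  0.089 ]
[ 0.6438 -0.0854  0.101 ]
```

All four are within about 3.5 mm of their rounds. Handing in.

```bash
python3 -c "
from workcell import env
print(env.finish_job())"
```

```text
the job is handed in; nothing more can be done
None
```

All four tins are on the cork rounds in size order, and the job is handed in at about 27 s of the 106 s allowed. The waffle iron is on the robot's left, so the smallest tin is on mat1 and the largest on mat4. I left the orange and pink look-alikes alone.

**Position:** The scene-camera fit put every tin within about 3 mm of its round's centre. Lid centres read by eye in the top picture agreed to within about 3.5 mm. The tolerance is 13 mm.

**Tins and bowl:** All four tins look upright and stand on the cork in both pictures. The bowl is where it started, within the few-millimetre scatter of the readings.

**Gripper:** It is open and well clear of everything, with wrist forces close to zero.

**One check disagreed:** The automatic fit in the top picture was off for the two smallest tins, by 21 mm and 18 mm. I put that down to white tins on a white tray. The direct lid readings and the scene camera both contradict it.

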